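Snap the lid on the garlic box

TASK

Put the garlic bulb into the clear storage box and let go of it, then set the blue-green lid square on the box and press it straight down until it clicks home on all four sides. Keep pressing after the click so that the seal beds down, and finish like that, with the hand still bearing firmly down on the lid of the closed box where it stands on the worktop. Leave the onion, the red egg timer and the spotted mug undisturbed, and do not tip the box over.

Things in the scene. Friction and masses are not known exactly. Their poses are not given: they have to be found in the camera images.
- box: loose clear plastic storage box, square, open at the top, on the worktop: outside 120 x 120 mm, rim 78 mm above its underside, walls 3 mm, floor 5 mm thick; about 0.4 kg. A round bead (9 mm bar) runs round the outside, its middle 66 mm up, reaching 64 mm from the box's axis. Origin at the centre of its underside, z up, x and y square to its sides.
- box_rim (a point): centre of the box's mouth, level with the rim, 78 mm above the underside; axes as the box's.
- lid: loose blue-green plastic clip lid, 0.22 kg, right way up on the worktop on its tongue tips. Plate 130 x 130 x 4 mm, underside 25.1 mm above the tips. At the middle of each side hangs a springy tongue (44 mm wide, to 71 mm from the axis) whose inward rib snaps under the box's bead. It fits any of the four ways round. Origin at the centre, level with the tongue tips; z up, x along the grip bar.
- lid_grip (a point): middle of the lid's grip bar, on the lid's axis, 43.6 mm above the tongue tips; axes as the lid's. The bar is 64 mm long (along x), 24 mm wide (along y) and stands 27.5 mm up from the plate, its top 56.6 mm above the tongue tips.
- lid_seat (a point): centre of the lid plate's underside, 25.1 mm above the tongue tips; level with box_rim when home. A grey seal (110 mm square) reaches 4 mm below it into the mouth. Pressing: the ribs meet the bead about 11 mm before home, the push climbs to 9 to 18 N some 10 mm before home, then fades; from 5 mm the tongues snap in and draw the lid down, and the plate lands hard on the rim.
- tongue_a (a joint): spring angle of the tongue on the lid's +x side (rad): 0 at rest, about 0.09 while its rib is pushed out over the bead, 0 again once it has snapped under.
- tongue_b (a joint): spring angle of the tongue on the lid's +y side (rad): 0 at rest, about 0.09 while its rib is pushed out over the bead, 0 again once it has snapped under.
- tongue_c (a joint): spring angle of the tongue on the lid's -x side (rad): 0 at rest, about 0.09 while its rib is pushed out over the bead, 0 again once it has snapped under.
- tongue_d (a joint): spring angle of the tongue on the lid's -y side (rad): 0 at rest, about 0.09 while its rib is pushed out over the bead, 0 again once it has snapped under.
- garlic: loose white garlic bulb, round, about 56 mm across and 56 mm tall with a narrower top, widest about 22 mm up; 34 g. It stands on the worktop. Origin at the centre of its underside.
- garlic_mid (a point): middle of the garlic bulb, 26 mm above its underside.
- onion: bystander: red onion, 84 x 81 x 82 mm. Origin at the centre of its underside.
- egg_timer: bystander: red and white egg timer, 62 mm across, 59 mm tall. Origin at the centre of its underside.
- mug: bystander: white mug with grey spots and a handle, 82 x 114 x 91 mm. Origin near the centre of its underside.

How it is judged:
By the outcome, as a careful person would: the job done as asked, in the order asked, and still so for the second after the job is handed in, while the arm keeps its last pose, push and grip.
It also fails if it takes over 64 s, if anything falls off the work surface, if the arm or the gripper's body presses on something with over 40 N, if the wrist force passes 120 N, or if a joint passes its speed limit or range.

ROBOT

A 6-joint arm with a two-finger parallel gripper is mounted at the origin on a cart in front of the work surface, level with it; the furniture and walls round the work are solid. World frame = base frame: x ahead of the robot, y to its left, z up, the work surface at z = 0. Lengths are in mm, angles in rad, forces in N, time in s.
With the tool pointing down it reaches from about 350 to 725 mm from the base axis. Payload 6 kg.
Tool frame: the origin (TCP) lies on the centre line of the jaws, within the pads' length; the fingertips stand 11 mm ahead of it and the grasp point (between the pads) lies 8 mm behind it; z points along the fingers, y is the line along which they close (so a half turn about z gives the same grasp; the last joint's range is limited). The gripper opens to 85 mm and grips with 20 to 120 N. Pads are 22 mm wide; open, the fingers measure 114 mm over their backs; the gripper's body (76 mm by 85 mm) begins 54 mm behind the grasp point. The pads swing forward as they close: fully open they stand 13 mm farther back than shut.
Start: joints at [-0.993, 0.04, 0.085, 0, -1.615, -0.334], TCP at [144.845, -582.23, 219.761] pointing down, gripper open.
Joint ranges: [-2.56, 2.56], [-1.29, 2.01], [-1.08, 1.49], [-3.29, 1.98], [-2.81, -0.18], [-2.99, 2.99]. Speed limits (rad/s): [2.57, 2.57, 3.01, 3.14, 3.14, 3.14].

INTERFACE

Orientations are given as a unit quaternion [x, y, z, w].
In Python, from bench import manip gives the robot as it stands.
- The arm moves only by the tool step_arm, never from a script. Its argument "series" is a list that holds one entry, the list of rows, each a list of 6 numbers: the shift along the tool's x, y, z each as a share of 50 cm, from -1 to 1, then the turn, a rotation vector about the tool's x, y, z each as a share of pi/2 rad, from -1 to 1. In form: [[[tx, ty, tz, rx, ry, rz], ...]]. A call has 1 to 8 rows; each row is the pose to reach, as a shift and turn from the pose commanded when the call began, along the tool's axes at that moment; what a row does not reach only later rows make up. A row lasts 1/8 s, in which the tool goes at most 62.5 mm and 10.7 degrees, less where a joint would pass 70% of its speed; a pose out of reach is approached as far as the arm can. A call with a number of a shift or a turn outside -1 to 1 is refused whole. A call with a gripper value outside its range is refused whole. "grip" is the closure, from -1 (fully open) to 1 (shut), set as the call begins (left out, the last holds). The fingers move at their own pace and stop on an object; "newtons" is the grip in N (left out, the last holds). Time passes only in rows, so rows that repeat a pose let the fingers close. It gives the time, the measured TCP pose, the force, the opening and the grip force at its end, in the units of the state.
- manip.get_state(): the state, without advancing time (a new reading comes with each control period).
- manip.capture(name): name is "scene" or "top"; returns a dict with "color" (400x640x3 uint8, red, green, blue), "range_z" (400x640 float32, mm along the optical axis (not along the pixel's ray), 0 where there is no reading), "fx", "fy", "cx", "cy" (pixels), "R" (3x3) and "t" (3): a world point X has camera coordinates R X + t. Camera axes: x right, y down, z forward; pixel columns grow to the right and rows downward; lengths in mm; the calibration is good to about 2 mm. A picture is of the moment at which its call begins.
- manip.hand_in(): hands the job in; it is judged then, once.
The state is a dict: "time": time; "qpos": joint angles; "dq": joint speeds; "tau": joint torques, N m; "tool_pos": TCP position; "orientation": TCP orientation; "force": force on the tool from outside, world axes, zero at the start; "wrist_torque": the same for the moment, N m; "gripper_width": finger opening in mm; "finger_force": force on a finger pad.
Only numpy, scipy, OpenCV 4.12 (cv2) and the standard library are available. Lean on these libraries where they do the work, as an engineer would, in place of code of your own. Each camera call takes 0.05 s, during which the arm holds its last target. There are 200 camera calls.

## Working session

There is one attempt and no reset: what is moved stays moved. The work goes in short steps, Python scripts to look and compute and a tool call to move; the robot and the scene stay as the last step left them, time stands still between calls to the robot, and variables do not carry over. Pictures are saved under pics/ and viewed, at most 14 in all, crops included, and the job is handed in when it is done.

Besides the shell and the picture viewer there is one more tool, called after "Request:" as name(argument=value, ...), one argument or row to a line, values as JSON. step_arm: Moves the arm, as the interface text tells. Its arguments: {"type":"object","properties":{"series":{"type":"array"},"grip":{"type":"number"},"newtons":{"type":"number"}},"required":["series"]}

```bash
mkdir -p pics; cat > h.py <<'E'
import numpy as np, cv2
from bench import manip
def snap(n,f):
    c=manip.capture(n); cv2.imwrite(f'pics/{f}.png',c['color'][:,:,::-1]); np.savez(f'{f}.npz',**c); return c
def world(c):
    v,u=np.mgrid[0:400,0:640]; z=c['range_z']
    p=np.stack([(u-c['cx'])/c['fx']*z,(v-c['cy'])/c['fy']*z,z],-1)
    return (p-c['t'])@c['R']
E
python3 - <<'E'
from h import *
s=manip.get_state(); print(s)
for n in('top','scene'):
    c=snap(n,n+'0'); print(c['R'],c['t'],c['fx'])
E
```

```text
{'time': 0.0, 'qpos': array([-9.93316988e-01,  4.08027091e-02,  8.37641632e-02, -4.48972093e-04,
       -1.61549668e+00, -3.33707597e-01]), 'dq': array([-0.00079724, -0.00136783, -0.0002008 , -0.00121693, -0.00078572,
        0.00043377]), 'tau': array([-2.11117631e-04, -3.68201995e+01,  3.47406971e+01,  6.93227515e+00,
       -5.30610443e-03,  9.16103460e-06]), 'tool_pos': array([ 144.80507282, -581.89219465,  218.76125271]), 'orientation': array([-1.21594016e-01,  9.92579513e-01,  8.79445440e-04, -1.81159719e-04]), 'force': array([-0.00987413,  0.3377414 ,  0.46669129]), 'wrist_torque': array([0.00743369, 0.01566899, 0.0156495 ]), 'finger_force': 0.0, 'gripper_width': 85.46103581306741}
[[ 0.02270151 -0.99972048 -0.00660337]
 [-0.99936092 -0.02250993 -0.02776798]
 [ 0.02761158  0.00722953 -0.99959258]] [  11.94496703  562.97149417 1007.73616582] 382.0279127077476
[[ 0.67667928 -0.73624168  0.00730332]
 [-0.28481699 -0.27089639 -0.91950771]
 [ 0.67895834  0.62013171 -0.39300411]] [-397.50201969  238.58574758  549.70503533] 434.13270173991697
```

View pics/top0.png

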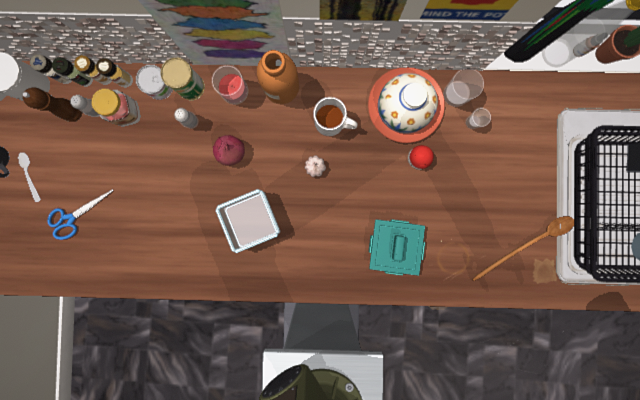

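View pics/scene0.png

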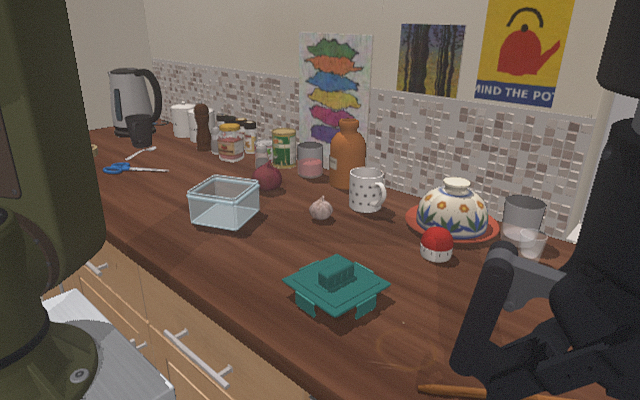

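The top view shows the box around (248,221), garlic (316,166), lid (398,247), onion (229,150), timer (422,157) and mug (331,117). I'll measure them with depth and colour.

```bash
cat > m.py <<'E'
from h import *
c=dict(np.load('top0.npz')); W=world(c)
hsv=cv2.cvtColor(c['color'],cv2.COLOR_RGB2HSV)
def st(n,m):
    p=W[m]; print(n,m.sum(),p.min(0).round(1),p.max(0).round(1),p.mean(0).round(1)); return p
def box(u0,v0,u1,v1):
    m=np.zeros((400,640),bool); m[v0:v1,u0:u1]=1; return m
H=W[...,2]
# lid
m=box(355,205,440,290)&(hsv[...,0]>75)&(hsv[...,0]<100)&(hsv[...,1]>90)
for lo,hi in((23,38),(48,65)):
    p=st(f'lid{lo}',m&(H>lo)&(H<hi)); r=cv2.minAreaRect(p[:,:2].astype(np.float32)); print(r)
g=st('garlic',box(300,150,332,182)&(H>12)&(H<70)); print(cv2.minAreaRect(g[:,:2].astype(np.float32)))
st('garlic top',box(300,150,332,182)&(H>45)&(H<70))
b=st('boxrim',box(205,180,290,262)&(H>60)&(H<95)); print(cv2.minAreaRect(b[:,:2].astype(np.float32)), np.median(b[:,2]))
st('onion',box(205,128,250,170)&(H>15)); st('timer',box(405,140,440,175)&(H>15)); st('mug',box(308,92,360,140)&(H>25))
st('table',box(330,200,360,240))
im=cv2.resize(c['color'][175:260,205:290,::-1],None,fx=6.5,fy=6.5,interpolation=cv2.INTER_CUBIC); cv2.imwrite('pics/boxcrop.png',im)
E
python3 m.py
```

```text
lid23 2356 [ 368.  -255.5   23.1] [ 507.6 -112.8   37.3] [ 438.  -183.5   29.2]
((437.84051513671875, -184.72213745117188), (140.6634063720703, 138.58346557617188), 84.1710433959961)
lid48 241 [ 404.6 -198.    48. ] [ 468.1 -170.2   60.6] [ 437.6 -183.6   54.6]
((437.1902160644531, -184.50341796875), (24.3453369140625, 63.734169006347656), 83.43425750732422)
garlic 325 [617.1   6.2  16.9] [670.2  59.1  56. ] [642.   33.   35.8]
((643.66259765625, 32.70905303955078), (52.47420883178711, 52.614078521728516), 3.188093900680542)
garlic top 22 [638.8  29.7  45.1] [650.8  40.2  56. ] [644.3  34.1  48.7]
boxrim 660 [419.6 120.2  62.3] [575.9 278.   83.1] [498.1 198.1  71.6]
((498.27337646484375, 198.9495849609375), (127.94534301757812, 128.4035186767578), 23.873186111450195) 70.09181690841034
onion 777 [534.5  17.3  25.1] [ 718.6  297.  1023. ] [674.8 251.4  65.3]
timer 494 [ 534.5 -270.9   15. ] [ 719.8   17.3 1023. ] [ 671.  -234.8   54.2]
mug 1098 [534.5 -72.2  25.2] [ 808.1   37.5 1023. ] [767.5  -7.1  58.3]
table 1200 [451.9 -89.   -7.2] [ 558.1   17.3 1023. ] [505.1 -48.8   5.8]
```

View pics/boxcrop.png

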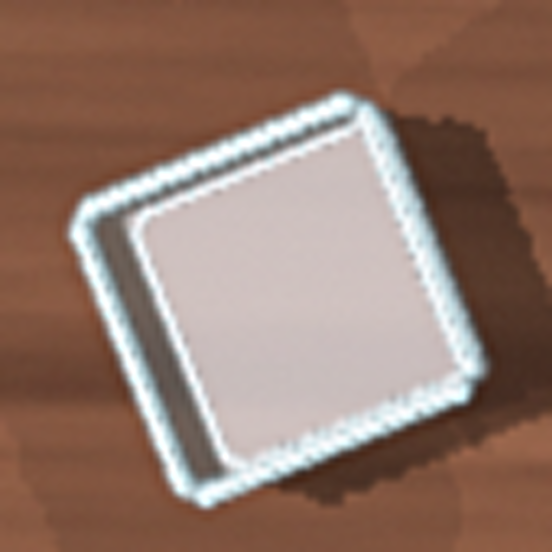

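```bash
cat >> h.py <<'E'
from scipy.spatial.transform import Rotation as Rn
def row(pos,phi,s=None):
    s=s or manip.get_state(); R=Rn.from_quat(s['orientation'])
    a=np.radians(phi); y=np.array([np.cos(a),np.sin(a),0]); z=np.array([0,0,-1.]); T=Rn.from_matrix(np.stack([np.cross(y,z),y,z],1))
    d=R.inv().apply(np.array(pos)-s['tool_pos'])/500; r=(R.inv()*T).as_rotvec()/(np.pi/2)
    return np.r_[d,r].round(4).tolist()
E
python3 - <<'E'
from h import *
exec(open('m.py').read().split('# lid')[0])
print(np.median(H[200:240,330:360]))
for n,b in(('onion',(214,135,245,166)),('timer',(408,145,437,172)),('mug',(314,98,358,136))):
    m=box(*b)&(H>20)&(H<130); st(n,m)
print(row((395,-275,220),113.3),row((644,33,200),113.3))
E
```

```text
-0.9881972782747492
onion 759 [640.4 218.6  25.1] [718.6 295.1  81.8] [676.6 254.   52.9]
timer 468 [ 643.5 -270.9   20. ] [ 703.7 -212.6   62.1] [ 671.  -237.6   47.7]
mug 1098 [726.8 -72.2  21. ] [806.4  37.5  94.3] [768.5  -7.5  52.7]
[-0.6338, 0.4749, -0.0016, 0.001, -0.0, -0.1037] [-1.2657, 0.9524, 0.0391, 0.001, -0.0, -0.1037]
```

Request:
step_arm(
  series=[
    [[-0.127,0.095,0,0,0,-0.1],[-0.25,0.19,0,0.001,0,-0.1037],[-0.38,0.285,0,0.001,0,-0.1037],[-0.507,0.38,0,0.001,0,-0.1037],[-0.634,0.475,-0.0016,0.001,0,-0.1037],[-0.76,0.571,0,0.001,0,-0.1037],[-0.89,0.667,0,0.001,0,-0.1037],[-0.95,0.714,0,0.001,0,-0.1037]],
  ],
  grip=-1,
)

```text
time: 1.1
tool_pos: [461.3, -192.4, 219.8]
orientation: [-0.202, 0.979, -0.001, 0.0]
force: [1.7, -1.0, -0.1]
gripper_width: 85.3
finger_force: 0.0
```

```bash
python3 - <<'E'
from h import *
s=manip.get_state();print(s['tool_pos'],s['time'])
print(row((644,33,140),113.3),row((644,33,17),113.3))
E
```

```text
[ 461.25042671 -192.41141951  219.77776295] 1.1
[-0.5141, 0.2695, 0.1592, -0.0009, 0.0001, 0.0002] [-0.5141, 0.2699, 0.4052, -0.0009, 0.0001, 0.0002]
```

Request:
step_arm(
  series=[
    [[0,0,0,0,0,0],[0,0,0,0,0,0]],
  ],
)

```text
time: 1.35
tool_pos: [460.3, -194.3, 219.6]
orientation: [-0.202, 0.979, -0.001, -0.0]
force: [-0.7, -1.3, 1.1]
gripper_width: 85.5
finger_force: 0.0
```

```bash
python3 - <<'E'
from h import *
s=manip.get_state();print(s['tool_pos'],s['time'])
print(row((644,33,140),113.3),row((644,33,17),113.3))
E
```

```text
[ 460.25698323 -194.29309952  219.55802721] 1.35
[-0.5177, 0.2719, 0.1583, -0.0008, -0.0006, 0.0005] [-0.5179, 0.2722, 0.4043, -0.0008, -0.0006, 0.0005]
```

Request:
step_arm(
  series=[
    [[-0.1,0.054,0.03,0,0,0],[-0.2,0.108,0.06,0,0,0],[-0.3,0.16,0.09,0,0,0],[-0.4,0.21,0.12,0,0,0],[-0.5177,0.272,0.158,0,0,0],[-0.5177,0.272,0.158,0,0,0],[-0.5177,0.272,0.158,0,0,0],[-0.5177,0.272,0.158,0,0,0]],
  ],
)

```text
time: 2.35
tool_pos: [644.3, 31.1, 142.0]
orientation: [-0.201, 0.98, -0.001, 0.001]
force: [0.1, 0.3, 0.7]
gripper_width: 85.7
finger_force: 0.0
```

```bash
python3 - <<'E'
from h import *
s=manip.get_state();print(s['tool_pos'],s['time'])
print(row((644,33,17),113.3))
snap('scene','s1')
E
```

```text
[644.3139095   31.10028041 141.99077821] 2.35
[-0.0005, 0.0042, 0.25, -0.0013, 0.001, -0.0012]
```

View pics/s1.png

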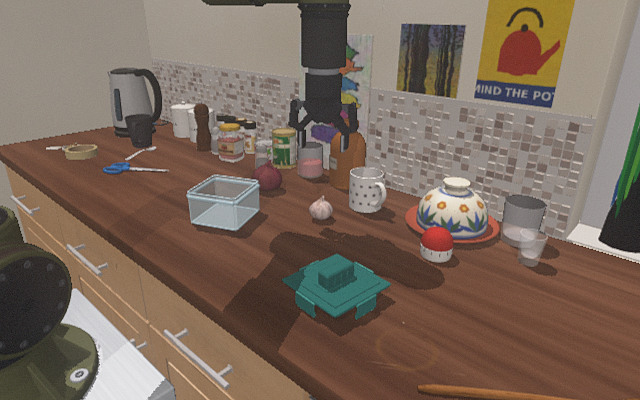

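The hand stands over the garlic (gripper centre near col 325, garlic at (320,208)), with the mug clear at (367,190). Descending.

Request:
step_arm(
  series=[
    [[0,0.004,0.09,0,0,0],[0,0.004,0.17,0,0,0],[-0.0005,0.0042,0.22,0,0,0],[-0.0005,0.0042,0.25,0,0,0],[-0.0005,0.0042,0.25,0,0,0],[-0.0005,0.0042,0.25,0,0,0]],
  ],
)

```text
time: 3.15
tool_pos: [644.8, 34.6, 17.6]
orientation: [-0.202, 0.979, -0.001, 0.001]
force: [0.5, 0.4, -0.4]
gripper_width: 85.5
finger_force: 0.0
```

Request:
step_arm(
  series=[
    [[0,0,0,0,0,0],[0,0,0,0,0,0],[0,0,0,0,0,0],[0,0,0,0,0,0],[0,0,0,0,0,0],[0,0,0,0,0,0],[0,0,0,0,0,0],[0,0,0,0,0,0]],
  ],
  grip=1,
  newtons=25,
)

```text
time: 4.15
tool_pos: [645.0, 34.7, 18.0]
orientation: [-0.202, 0.979, -0.001, 0.002]
force: [-2.2, -0.4, 7.4]
gripper_width: 41.2
finger_force: 21.3
```

```bash
python3 - <<'E'
from h import *
s=manip.get_state();print(s['tool_pos'],s['time'])
x,y=498.3,199
print(row((644,33,160),113.3),row((x,y,160),113.3))
E
```

```text
[645.0433287   34.65029237  17.99789807] 4.15
[0.0024, -0.003, -0.284, -0.0018, 0.0018, 0.0003] [0.1386, 0.4172, -0.2856, -0.0018, 0.0018, 0.0003]
```

```bash
python3 - <<'E'
from h import *
c=snap('scene','s2'); print(manip.get_state()['force'])
cv2.imwrite('pics/s2c.png',cv2.resize(c['color'][90:240,250:410,::-1],None,fx=4,fy=4,interpolation=cv2.INTER_CUBIC))
E
```

```text
[-0.7228749  -0.93845815  7.81754132]
```

View pics/s2c.png

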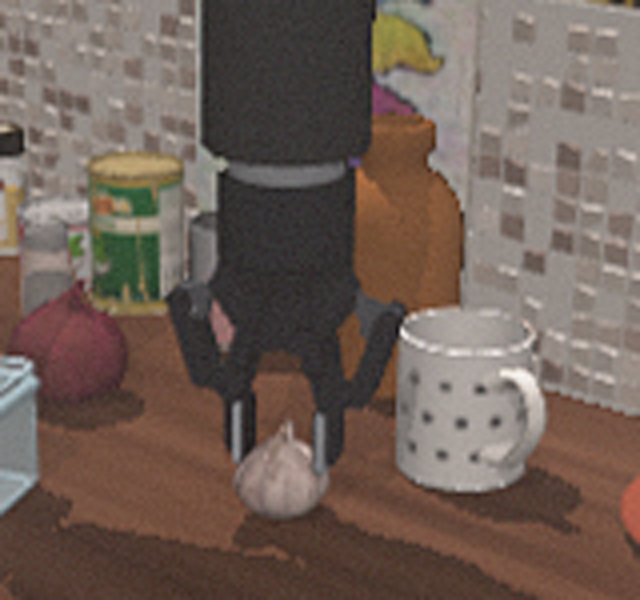

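```bash
python3 - <<'E'
from h import *
c=dict(np.load('s2.npz'));W=world(c)
for (u,v) in [(238,430),(238,450),(320,430),(320,455),(330,455),(282,460),(282,490),(282,510),(290,425),(300,350),(450,480),(282,530)]:
    print(u,v,W[90+v//4,250+u//4].round(0), c['color'][90+v//4,250+u//4])
c=dict(np.load('s1.npz'));W=world(c)
print([W[v,320].round(0) for v in (202,208,214,218)])
t=manip.capture('top');W=world(t);np.savez('t2.npz',**t)
m=np.zeros((400,640),bool);m[140:190,295:335]=1
h=t['color'].astype(int).min(2); g=m&(h>120)&(W[...,2]<70); print(g.sum(),W[g].mean(0),W[g].min(0),W[g].max(0))
E
```

```text
238 430 [627.  52.  55.] [138 138 143]
238 450 [626.  50.  44.] [139 140 139]
320 430 [646.   5.  63.] [133 129 132]
320 455 [650.   8.  46.] [121 121 124]
330 455 [653.   4.  46.] [50 45 44]
282 460 [636.  25.  41.] [159 136 129]
282 490 [626.  17.  29.] [168 148 143]
282 510 [627.  17.  16.] [129 113 110]
290 425 [652.  34.  55.] [159 143 139]
300 350 [639.  15. 110.] [55 51 53]
450 480 [734. -21.  10.] [171 163 158]
282 530 [632.  21.   0.] [77 50 42]
[array([639.,  29.,  46.]), array([630.,  20.,  37.]), array([624.,  15.,  25.]), array([625.,  16.,  15.])]<stdin>:9: RuntimeWarning: Mean of empty slice.
  ret = um.true_divide(
Traceback (most recent call last):
ValueError: zero-size array to reduction operation minimum which has no identity
```

```bash
python3 - <<'E'
from h import *
c=dict(np.load('s1.npz'));W=world(c)
# finger region cols 285-360 rows 90-155; near tool plane
m=np.zeros((400,640),bool);m[80:170,280:365]=1
m&=(abs(W[...,0]-644)<60)&(abs(W[...,1]-32)<75)&(W[...,2]>70)
for lo in range(90,260,10):
    k=m&(W[...,2]>=lo)&(W[...,2]<lo+10)
    if k.sum(): print(lo,k.sum(),W[k].min(0).round(),W[k].max(0).round())
c=dict(np.load('s2.npz'));W=world(c)
m=np.zeros((400,640),bool);m[130:225,285:365]=1
m&=(abs(W[...,0]-644)<60)&(abs(W[...,1]-32)<75)&(c['color'].max(2)<75)
print('s2')
for lo in range(0,120,10):
    k=m&(W[...,2]>=lo)&(W[...,2]<lo+10)
    if k.sum(): print(lo,k.sum(),W[k].min(0).round(),W[k].max(0).round())
E
```

```text
160 13 [618. -19. 168.] [671.  74. 170.]
170 64 [616. -23. 170.] [673.  80. 180.]
180 82 [616. -24. 180.] [675.  81. 190.]
190 82 [615. -23. 190.] [675.  82. 200.]
200 71 [615. -25. 200.] [672.  86. 210.]
210 158 [605. -42. 210.] [683.  95. 220.]
220 214 [605. -40. 220.] [686.  95. 230.]
230 278 [606. -39. 230.] [686.  96. 240.]
240 235 [607. -37. 240.] [681.  94. 250.]
250 297 [608. -37. 250.] [684.  91. 260.]
s2
0 35 [613. -26.   0.] [668.  43.   7.]
30 5 [628.  49.  37.] [647.  59.  40.]
40 42 [627.   1.  40.] [666.  62.  50.]
50 46 [627.   1.  50.] [667.  63.  60.]
60 39 [625.   1.  60.] [664.  63.  70.]
70 67 [618.  -9.  71.] [657.  71.  80.]
80 149 [615. -19.  80.] [677.  85.  90.]
90 133 [613. -23.  90.] [675.  85. 100.]
100 164 [612. -25. 100.] [681.  85. 110.]
110 164 [610. -29. 110.] [683.  90. 120.]
```

Depth shows the fingertips really sit about 25 mm higher than the stated TCP offset implies (open tips at z=168 with TCP at 142). The pads pinch only the bulb's shoulder, so I'll open and go lower, watching force.

Request:
step_arm(
  series=[
    [[0,0,0,0,0,0],[0,0,0,0,0,0],[0,0,0,0,0,0],[0,0,0,0,0,0],[0,0,0,0,0,0]],
  ],
  grip=-1,
)

```text
time: 4.88
tool_pos: [643.8, 34.6, 15.5]
orientation: [-0.202, 0.979, -0.001, -0.0]
force: [-0.4, -0.1, 0.1]
gripper_width: 85.7
finger_force: 0.0
```

Request:
step_arm(
  series=[
    [[0,0,0.01,0,0,0],[0,0,0.02,0,0,0],[0,0,0.03,0,0,0],[0,0,0.04,0,0,0],[0,0,0.04,0,0,0]],
  ],
)

```text
time: 5.5
tool_pos: [643.4, 34.5, -5.1]
orientation: [-0.202, 0.979, -0.001, -0.0]
force: [-0.1, -0.0, -0.1]
gripper_width: 85.0
finger_force: 0.0
```

```bash
cat > f.py <<'E'
from h import *
import sys
c=snap('scene',sys.argv[1]);W=world(c);p=manip.get_state()['tool_pos']
print(p,manip.get_state()['time'])
m=(abs(W[...,0]-p[0])<60)&(abs(W[...,1]-p[1])<75)&(c['color'].max(2)<75)
for lo in range(0,100,10):
    k=m&(W[...,2]>=lo)&(W[...,2]<lo+10)
    if k.sum(): print(lo,k.sum(),W[k].min(0).round(),W[k].max(0).round())
E
python3 f.py s3; python3 - <<'E'
from h import *
c=dict(np.load('s3.npz'))
cv2.imwrite('pics/s3c.png',cv2.resize(c['color'][90:240,250:410,::-1],None,fx=4,fy=4,interpolation=cv2.INTER_CUBIC))
E
```

```text
[643.70247664  34.52534286  -4.65857394] 5.55
0 63 [586. -37.   0.] [669.  57.   8.]
20 16 [618. -16.  22.] [660.  81.  30.]
30 40 [618. -20.  30.] [673.  82.  40.]
40 33 [617. -19.  41.] [673.  84.  49.]
50 38 [615. -20.  51.] [672.  85.  60.]
60 72 [608. -35.  61.] [673.  96.  70.]
70 165 [604. -38.  70.] [684. 100.  80.]
80 219 [605. -37.  80.] [682.  97.  90.]
90 183 [607. -34.  90.] [683.  95. 100.]
```

View pics/s3c.png

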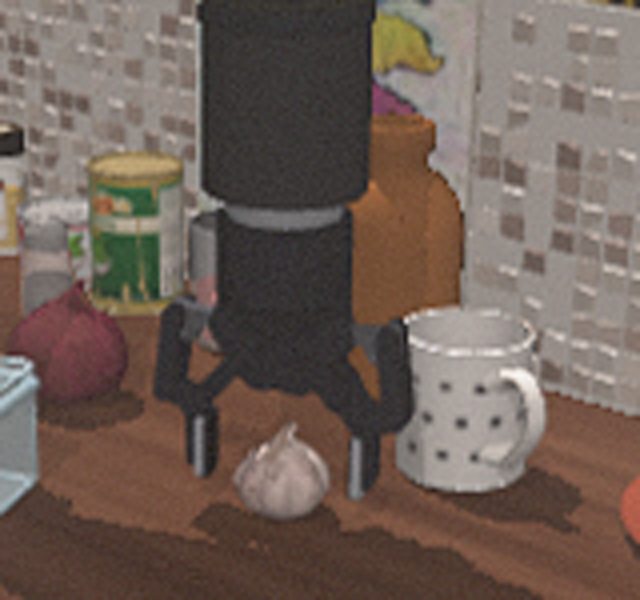

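The bulb stands upright between the open fingers (tips at about (203,475) and (357,495), garlic at (282,475)). Tips are about 22 mm up, so I'll go 10 mm lower and close.

Request:
step_arm(
  series=[
    [[0,0,0.01,0,0,0],[0,0,0.02,0,0,0],[0,0,0.02,0,0,0]],
  ],
)

```text
time: 5.92
tool_pos: [643.4, 34.5, -15.1]
orientation: [-0.202, 0.979, -0.001, -0.001]
force: [-0.0, -0.5, 0.3]
gripper_width: 85.1
finger_force: 0.0
```

Request:
step_arm(
  series=[
    [[0,0,0,0,0,0],[0,0,0,0,0,0],[0,0,0,0,0,0],[0,0,0,0,0,0],[0,0,0,0,0,0],[0,0,0,0,0,0]],
  ],
  grip=1,
  newtons=25,
)

```text
time: 6.68
tool_pos: [644.2, 34.7, -13.9]
orientation: [-0.202, 0.979, -0.001, 0.0]
force: [-0.9, 0.8, 4.6]
gripper_width: 50.9
finger_force: 26.3
```

```bash
python3 f.py s4; python3 - <<'E'
from h import *
x,y=498.3,199
print(row((644,33,120),113.3),row((x,y,120),113.3))
E
```

```text
[644.18362489  34.70829258 -13.89785761] 6.725
0 67 [591. -39.   0.] [672.  68.  10.]
10 28 [619.  -4.  10.] [665.  68.  19.]
20 28 [625.  -5.  20.] [663.  68.  30.]
30 37 [625.  -4.  30.] [670.  66.  39.]
40 67 [615. -18.  41.] [658.  79.  50.]
50 150 [613. -24.  50.] [678.  87.  60.]
60 133 [610. -25.  60.] [679.  88.  70.]
70 165 [610. -27.  70.] [679.  88.  80.]
80 161 [608. -30.  80.] [679.  90.  90.]
90 188 [609. -32.  90.] [678.  92. 100.]
[0.0015, -0.0034, -0.2678, -0.0011, 0.0004, 0.0001] [0.1378, 0.4168, -0.2686, -0.0011, 0.0004, 0.0001]
```

Request:
step_arm(
  series=[
    [[0,0,-0.02,0,0,0],[0,0,-0.06,0,0,0],[0,0,-0.15,0,0,0],[0,0,-0.27,0,0,0],[0,0,-0.3,0,0,0],[0,0,-0.3,0,0,0]],
  ],
)

```text
time: 7.48
tool_pos: [644.4, 35.0, 137.9]
orientation: [-0.202, 0.979, -0.0, 0.002]
force: [0.8, -0.0, 0.1]
gripper_width: 50.7
finger_force: 26.2
```

```bash
python3 - <<'E'
from h import *
c=snap('scene','s5')
cv2.imwrite('pics/s5c.png',cv2.resize(c['color'][40:240,170:410,::-1],None,fx=3,fy=3,interpolation=cv2.INTER_CUBIC))
x,y=498.3,199
print(manip.get_state()['tool_pos'],row((x,y,134),68.3))
E
```

```text
[643.56270885  34.99165061 135.56476758] [0.1371, 0.4162, 0.0028, -0.0004, 0.0002, 0.4999]
```

View pics/s5c.png

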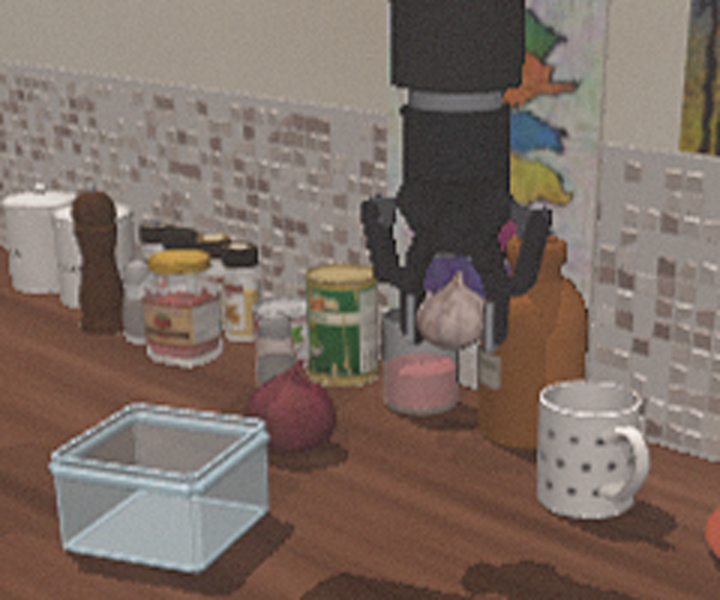

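The bulb is held between the pads at (452,310) in the crop, upright, and the box is at (160,490). Carrying it over.

Request:
step_arm(
  series=[
    [[0.03,0.08,0,0,0,0.1],[0.055,0.166,0,0,0,0.2],[0.082,0.25,0,0,0,0.3],[0.11,0.333,0,0,0,0.4],[0.1371,0.4162,0,0,0,0.5],[0.1371,0.4162,0,0,0,0.5],[0.1371,0.4162,0,0,0,0.5],[0.1371,0.4162,0,0,0,0.5]],
  ],
)

```text
time: 8.52
tool_pos: [498.7, 198.0, 134.5]
orientation: [0.188, 0.982, -0.001, -0.0]
force: [0.3, -0.3, -0.5]
gripper_width: 50.9
finger_force: 26.3
```

```bash
python3 - <<'E'
from h import *
print(manip.get_state()['tool_pos'],manip.get_state()['qpos'],row((498.3,199,-1),68.3))
E
```

```text
[498.65153981 197.9893353  134.45376703] [ 7.53851120e-01 -1.21494724e-01 -2.27515266e-01  1.28287966e-03
 -1.46702016e+00 -2.70398235e+00] [0.0015, 0.0023, 0.2709, -0.0016, 0.0001, -0.0003]
```

Request:
step_arm(
  series=[
    [[0.0015,0.002,0.06,0,0,0],[0.0015,0.002,0.12,0,0,0],[0.0015,0.002,0.18,0,0,0],[0.0015,0.002,0.22,0,0,0],[0.0015,0.002,0.25,0,0,0],[0.0015,0.002,0.271,0,0,0],[0.0015,0.002,0.271,0,0,0]],
  ],
)

```text
time: 9.4
tool_pos: [498.1, 199.5, -0.7]
orientation: [0.188, 0.982, -0.001, 0.0]
force: [0.3, -0.8, -0.5]
gripper_width: 51.0
finger_force: 26.3
```

Request:
step_arm(
  series=[
    [[0,0,0,0,0,0],[0,0,0,0,0,0],[0,0,0,0,0,0],[0,0,0,0,0,0]],
  ],
  grip=-0.65,
)

```text
time: 9.9
tool_pos: [498.5, 199.9, 0.3]
orientation: [0.188, 0.982, -0.0, 0.001]
force: [0.1, -1.1, 2.1]
gripper_width: 70.3
finger_force: 0.0
```

Released without touching the box. Lifting straight up, then looking.

Request:
step_arm(
  series=[
    [[0,0,-0.03,0,0,0],[0,0,-0.09,0,0,0],[0,0,-0.18,0,0,0],[0,0,-0.28,0,0,0],[0,0,-0.36,0,0,0],[0,0,-0.4,0,0,0],[0,0,-0.4,0,0,0]],
  ],
)

```text
time: 10.78
tool_pos: [498.4, 200.5, 201.3]
orientation: [0.188, 0.982, 0.0, 0.001]
force: [0.3, -0.1, -1.0]
gripper_width: 70.5
finger_force: 0.0
```

```bash
python3 - <<'E'
from h import *
s=manip.get_state()
print(s['tool_pos'],s['force'],row((437.2,-184.5,180),83.5))
E
```

```text
[498.43983459 200.54064132 201.28145364] [ 0.34998617 -0.07603002 -0.97597599] [-0.1707, -0.7609, 0.042, 0.0006, 0.0013, -0.1688]
```

Request:
step_arm(
  series=[
    [[-0.024,-0.11,0,0,0,-0.05],[-0.048,-0.217,0.01,0,0,-0.1],[-0.073,-0.326,0.02,0,0,-0.15],[-0.098,-0.435,0.03,0,0,-0.169],[-0.122,-0.543,0.04,0,0,-0.169],[-0.146,-0.652,0.042,0,0,-0.169],[-0.1707,-0.7609,0.042,0.0006,0.0013,-0.169],[-0.1707,-0.7609,0.042,0.0006,0.0013,-0.169]],
  ],
)

```text
time: 11.78
tool_pos: [435.0, -187.7, 177.2]
orientation: [0.059, 0.998, -0.001, -0.003]
force: [-0.0, 0.3, -0.5]
gripper_width: 70.7
finger_force: 0.0
```

```bash
python3 - <<'E'
from h import *
s=manip.get_state(); print(s['tool_pos'],s['time'])
print(row((437.2,-184.5,140),83.6))
c=snap('top','t3');W=world(c);H=W[...,2]
m=np.zeros((400,640),bool);m[180:262,205:290]=1
b=W[m&(H>60)&(H<95)]; print(cv2.minAreaRect(b[:,:2].astype(np.float32)))
# bead-only outline via projection: rim pixels are bright; colour-based rect in the pixel plane
k=m&(H>5)&(H<58); 
cv2.imwrite('pics/t3c.png',cv2.resize(c['color'][180:265,205:290,::-1],None,fx=6,fy=6,interpolation=cv2.INTER_CUBIC))
E
```

```text
[ 434.96297318 -187.72995532  177.17230957] 11.775
[-0.0041, 0.0071, 0.0743, -0.0013, -0.0034, -0.0045]
((497.7959289550781, 199.00277709960938), (127.68720245361328, 128.44357299804688), 23.547571182250977)
```

View pics/t3c.png

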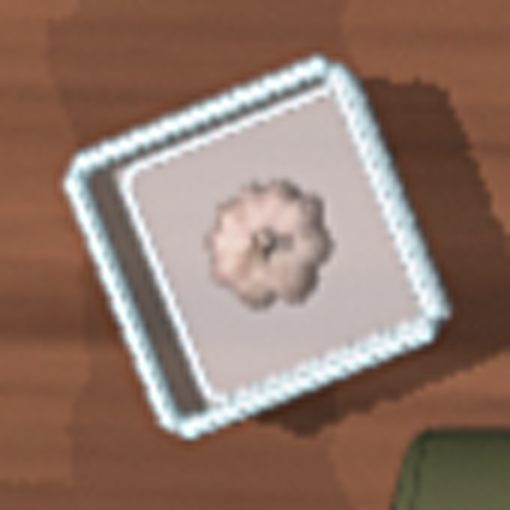

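The garlic stands upright in the box (crop (270,243)); the box is unmoved. Now onto the lid bar.

Request:
step_arm(
  series=[
    [[-0.004,0.007,0.03,0,-0.0034,-0.0045],[-0.0041,0.0071,0.0743,-0.0013,-0.0034,-0.0045],[-0.0041,0.0071,0.0743,-0.0013,-0.0034,-0.0045],[-0.0041,0.0071,0.0743,-0.0013,-0.0034,-0.0045]],
  ],
)

```text
time: 12.32
tool_pos: [439.5, -181.0, 142.4]
orientation: [0.052, 0.999, -0.0, 0.002]
force: [-0.6, -0.4, 0.2]
gripper_width: 70.4
finger_force: 0.0
```

```bash
python3 - <<'E'
from h import *
s=manip.get_state(); print(s['tool_pos'],s['time'],row((437.2,-184.5,16),83.6))
E
```

```text
[ 439.51011659 -181.04589784  142.44384236] 12.325 [0.0049, -0.0073, 0.2529, -0.0002, 0.0026, 0.0046]
```

Request:
step_arm(
  series=[
    [[0.0049,-0.0073,0.06,0,0.0026,0.0046],[0.0049,-0.0073,0.12,0,0.0026,0.0046],[0.0049,-0.0073,0.17,0,0.0026,0.0046],[0.0049,-0.0073,0.2,0,0.0026,0.0046],[0.0049,-0.0073,0.22,0,0.0026,0.0046],[0.0049,-0.0073,0.24,0,0.0026,0.0046],[0.0049,-0.0073,0.252,0,0.0026,0.0046],[0.0049,-0.0073,0.252,0,0.0026,0.0046]],
  ],
)

```text
time: 13.32
tool_pos: [436.7, -185.2, 16.0]
orientation: [0.057, 0.998, 0.0, -0.0]
force: [0.2, 0.3, -0.1]
gripper_width: 70.5
finger_force: 0.0
```

```bash
python3 - <<'E'
from h import *
s=manip.get_state(); print(s['tool_pos'],s['time'],s['force'],row((437.2,-184.5,16),83.6))
c=snap('scene','s6')
cv2.imwrite('pics/s6c.png',cv2.resize(c['color'][170:330,250:420,::-1],None,fx=3.7,fy=3.7,interpolation=cv2.INTER_CUBIC))
E
```

```text
[ 436.72640508 -185.15403884   15.99076136] 13.325 [ 0.22881299  0.25783813 -0.14585305] [-0.0008, 0.0014, -0.0, -0.0, -0.0004, -0.0011]
```

View pics/s6c.png

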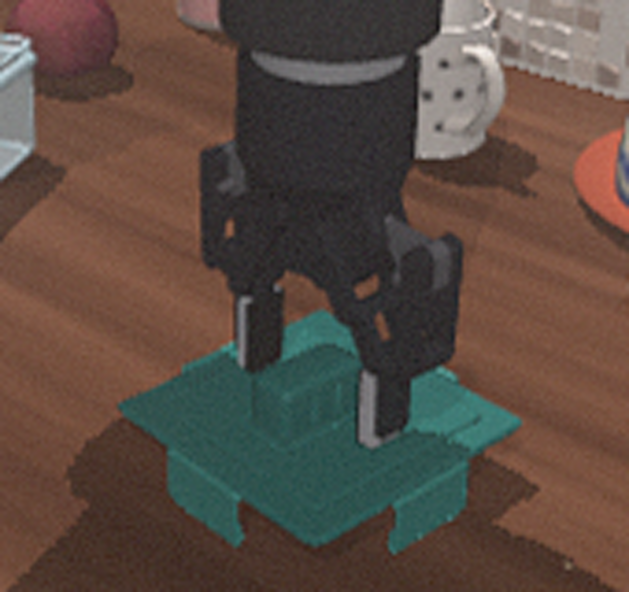

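The open pads straddle the bar (tips near (258,368) and (385,445)) above the plate. Closing.

Request:
step_arm(
  series=[
    [[0,0,0,0,0,0],[0,0,0,0,0,0],[0,0,0,0,0,0],[0,0,0,0,0,0],[0,0,0,0,0,0],[0,0,0,0,0,0]],
  ],
  grip=1,
  newtons=100,
)

```text
time: 14.12
tool_pos: [438.0, -185.5, 17.8]
orientation: [0.056, 0.998, -0.0, 0.001]
force: [0.6, -0.1, 5.0]
gripper_width: 22.7
finger_force: 98.7
```

Request:
step_arm(
  series=[
    [[0,0,-0.02,0,0,0],[0,0,-0.06,0,0,0],[0,0,-0.12,0,0,0],[0,0,-0.2,0,0,0],[0,0,-0.26,0,0,0],[0,0,-0.28,0,0,0],[0,0,-0.28,0,0,0]],
  ],
)

```text
time: 15.0
tool_pos: [436.7, -184.9, 155.7]
orientation: [0.057, 0.998, 0.0, -0.0]
force: [0.7, 0.7, -2.7]
gripper_width: 22.4
finger_force: 98.6
```

```bash
python3 - <<'E'
from h import *
s=manip.get_state(); print(s['tool_pos'],s['time'],s['force'],row((498.0,199,156),113.5))
c=snap('top','t4')
E
```

```text
[ 436.71411002 -184.92816542  155.66225464] 15.0 [ 0.73778634  0.72707494 -2.65112859] [-0.0348, 0.7768, -0.0002, 0.0005, -0.0004, -0.3334]
```

Request:
step_arm(
  series=[
    [[-0.004,0.08,0,0,0,-0.05],[-0.009,0.18,0,0,0,-0.1],[-0.014,0.28,0,0,0,-0.15],[-0.018,0.38,0,0,0,-0.2],[-0.022,0.48,0,0,0,-0.25],[-0.027,0.58,0,0,0,-0.3],[-0.031,0.68,0,0,0,-0.333],[-0.0348,0.75,0,0,0,-0.3334]],
  ],
)

```text
time: 16.05
tool_pos: [495.7, 187.2, 153.8]
orientation: [-0.205, 0.979, -0.0, -0.002]
force: [0.1, 0.2, -2.0]
gripper_width: 22.3
finger_force: 98.7
```

Request:
step_arm(
  series=[
    [[0,0,0,0,0,0],[0,0,0,0,0,0],[0,0,0,0,0,0]],
  ],
)

```text
time: 16.42
tool_pos: [496.4, 184.6, 155.8]
orientation: [-0.203, 0.979, -0.0, -0.0]
force: [0.3, -0.5, -2.3]
gripper_width: 22.1
finger_force: 98.8
```

```bash
python3 - <<'E'
from h import *
s=manip.get_state(); print(s['tool_pos'],s['time'],s['force'],s['qpos'],row((498.0,199,156),113.5))
E
```

```text
[496.42738822 184.55768615 155.76123361] 16.425 [ 0.31883761 -0.46286129 -2.30247989] [ 7.35855550e-01 -1.45807119e-01 -2.10133620e-01 -2.56862793e-04
 -1.50729368e+00 -1.89732098e+00] [-0.0144, 0.0252, -0.0005, -0.0, -0.0005, -0.0005]
```

Request:
step_arm(
  series=[
    [[-0.0144,0.0252,0,0,0,0],[-0.0144,0.0252,0.03,0,0,0],[-0.0144,0.0252,0.05,0,0,0],[-0.0144,0.0252,0.05,0,0,0],[-0.0144,0.0252,0.05,0,0,0]],
  ],
)

```text
time: 17.05
tool_pos: [498.3, 199.8, 131.4]
orientation: [-0.204, 0.979, -0.0, 0.0]
force: [-0.1, 0.1, -1.5]
gripper_width: 22.3
finger_force: 98.8
```

```bash
cat > L.py <<'E'
from h import *
s=manip.get_state(); print(s['tool_pos'],s['time'],s['force'],Rn.from_quat(s['orientation']).as_matrix()[:,1])
c=snap('scene','s7');W=world(c)
hsv=cv2.cvtColor(c['color'],cv2.COLOR_RGB2HSV)
m=(hsv[...,0]>75)&(hsv[...,0]<100)&(hsv[...,1]>110)&(W[...,1]>80); p=W[m]; print(len(p),p.min(0),p.max(0))
ys,xs=np.where(m); print(xs.min(),xs.max(),ys.min(),ys.max())
# projected model: lid (commanded centre) and box
def proj(c,X): q=X@c['R'].T+c['t']; return (q[:,:2]/q[:,2:]*[c['fx'],c['fy']]+[c['cx'],c['cy']])
def sq(cx,cy,z,h,a):
    a=np.radians(a); k=np.array([[1,1],[-1,1],[-1,-1],[1,-1]])*h
    return np.c_[k@np.array([[np.cos(a),np.sin(a)],[-np.sin(a),np.cos(a)]])+[cx,cy],[z]*4]
def draw(c,f,u0,v0,u1,v1,k,L):
    im=cv2.resize(c['color'][v0:v1,u0:u1,::-1],None,fx=k,fy=k,interpolation=cv2.INTER_CUBIC)
    for X,col in L: cv2.polylines(im,[(((proj(c,X)-[u0,v0]+.5)*k)*8).round().astype(int)],True,col,1,cv2.LINE_AA,3)
    cv2.imwrite(f'pics/{f}.png',im)
tp=s['tool_pos']; z0=tp[2]-17.5
L=[(sq(tp[0],tp[1],z0+29.1,65,23.5),(0,0,255)),(sq(498,199,78,60,23.5),(0,255,255)),(sq(498,199,0,60,23.5),(255,0,255))]
draw(c,'s7c',165,110,295,250,4.2,L)
t=snap('top','t7'); Wt=world(t); hs=cv2.cvtColor(t['color'],cv2.COLOR_RGB2HSV)
m=(hs[...,0]>75)&(hs[...,0]<100)&(hs[...,1]>110)&(Wt[...,1]>80); p=Wt[m]
print(len(p),p.mean(0) if len(p) else '')
E
python3 L.py
```

```text
[498.30529803 199.75087076 131.4114207 ] 17.05 [-0.07368274  0.11778445 -1.53524184] [-3.98789600e-01  9.17042443e-01 -1.11062026e-04]
414 [415.88824748 119.97917549 117.99324165] [902.17154662 278.9280767  277.91067716]
180 346 79 180
1701 [501.27967803 175.79084167 145.99058646]
```

View pics/s7c.png

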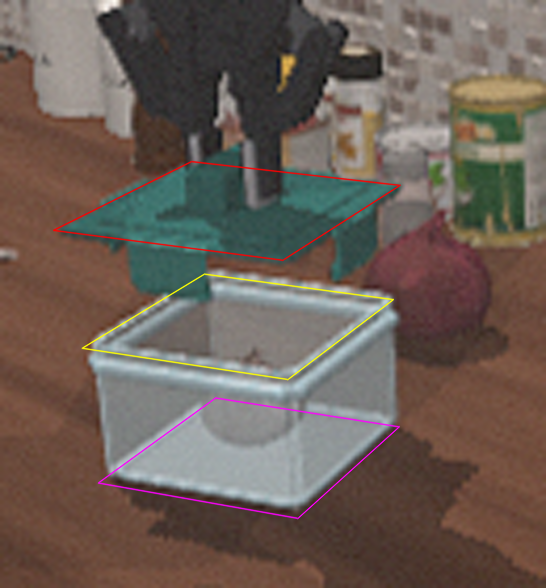

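```bash
python3 - <<'E'
from h import *
A=np.float32
c=dict(np.load('s7.npz'));W=world(c);H=W[...,2]
near=(abs(W[...,0]-498)<110)&(abs(W[...,1]-199)<110)
r=near&(H>68)&(H<84); 
print('scene rim',r.sum(),cv2.minAreaRect(W[r][:,:2].astype(A)))
hs=cv2.cvtColor(c['color'],cv2.COLOR_RGB2HSV); g=near&(hs[...,0]>75)&(hs[...,0]<100)&(hs[...,1]>110)&(H>130)&(H<150)
print('scene lid',g.sum(),cv2.minAreaRect(W[g][:,:2].astype(A)),np.median(H[g]))
t=dict(np.load('t7.npz'));W=world(t);H=W[...,2]
near=(abs(W[...,0]-498)<110)&(abs(W[...,1]-199)<110)
hs=cv2.cvtColor(t['color'],cv2.COLOR_RGB2HSV); g=near&(hs[...,0]>75)&(hs[...,0]<100)&(hs[...,1]>110)&(H>130)&(H<160)
q=W[g]; print('top lid',g.sum(),cv2.minAreaRect(q[:,:2].astype(A)),np.median(H[g]),q.min(0),q.max(0))
cv2.imwrite('pics/t7c.png',cv2.resize(t['color'][165:275,195:305,::-1],None,fx=5,fy=5,interpolation=cv2.INTER_CUBIC))
E
```

```text
scene rim 700 ((499.4129638671875, 196.61866760253906), (129.33670043945312, 125.95572662353516), 22.022459030151367)
scene lid 390 ((499.015869140625, 198.615966796875), (139.92666625976562, 137.7904052734375), 27.069074630737305) 143.5131747180169
top lid 1626 ((500.751220703125, 193.29629516601562), (140.39724731445312, 128.78933715820312), 17.04740333557129) 142.7610996231346 [416.42846346 116.88216238 134.97431526] [581.72860906 246.73818794 159.93852138]
```

```bash
python3 - <<'E'
from h import *
s=manip.get_state(); print(s['tool_pos'],s['time'],s['force'],row((498.2,198.5,88),113.4))
E
```

```text
[498.40768877 199.93984695 131.74719751] 17.15 [-0.99048183 -0.10857296 -2.22809712] [0.0016, -0.0025, 0.0875, 0.0002, 0.0004, 0.0012]
```

Request:
step_arm(
  series=[
    [[0.0016,-0.0025,0.02,0,0,0.001],[0.0016,-0.0025,0.04,0,0,0.001],[0.0016,-0.0025,0.055,0,0,0.001],[0.0016,-0.0025,0.067,0,0,0.001],[0.0016,-0.0025,0.077,0,0,0.001],[0.0016,-0.0025,0.084,0,0,0.001],[0.0016,-0.0025,0.0875,0,0,0.001],[0.0016,-0.0025,0.0875,0,0,0.001]],
  ],
)

```text
time: 18.15
tool_pos: [497.9, 198.4, 87.5]
orientation: [-0.203, 0.979, 0.0, -0.0]
force: [0.4, -0.1, -2.4]
gripper_width: 22.4
finger_force: 98.8
```

```bash
sed -i 's/s7/s8/g;s/t7/t8/g' L.py; python3 L.py
```

```text
[497.93612533 198.4421233   87.46719651] 18.15 [ 0.35942373 -0.09925444 -2.39025792] [-3.97466135e-01  9.17616829e-01  1.64014053e-04]
493 [417.09975965 115.93510341  72.16672872] [583.64800207 273.04806787 127.23344761]
183 260 163 200
1527 [501.31170915 173.87912097 102.40712956]
```

View pics/s8c.png

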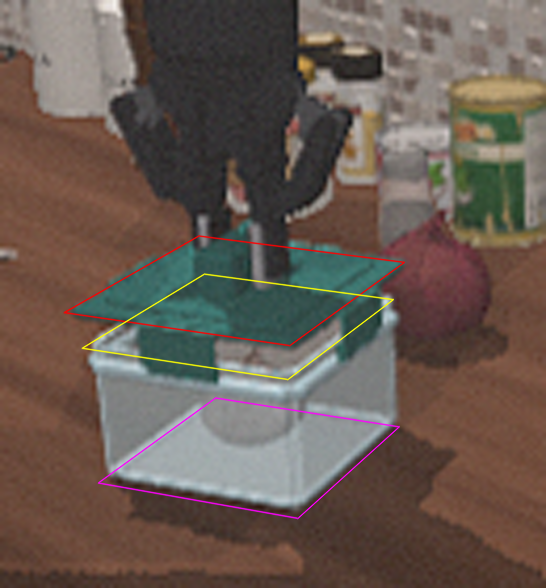

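The lid sits square over the box with its tongues just reaching the bead, and there is no contact force yet. Pressing slowly.

Request:
step_arm(
  series=[
    [[0,0,0.003,0,0,0],[0,0,0.006,0,0,0],[0,0,0.009,0,0,0],[0,0,0.012,0,0,0],[0,0,0.014,0,0,0],[0,0,0.014,0,0,0]],
  ],
)

```text
time: 19.0
tool_pos: [498.4, 198.8, 81.9]
orientation: [-0.203, 0.979, 0.0, 0.001]
force: [-2.4, 0.8, 4.5]
gripper_width: 22.4
finger_force: 100.3
```

Request:
step_arm(
  series=[
    [[0,0,0.002,0,0,0],[0,0,0.004,0,0,0],[0,0,0.006,0,0,0],[0,0,0.006,0,0,0]],
  ],
)

```text
time: 19.5
tool_pos: [499.1, 198.8, 80.5]
orientation: [-0.203, 0.979, 0.0, 0.002]
force: [-4.0, 0.4, 10.8]
gripper_width: 22.6
finger_force: 101.4
```

Request:
step_arm(
  series=[
    [[0.0015,-0.0006,0.002,0,0,0],[0.0015,-0.0006,0.004,0,0,0],[0.0015,-0.0006,0.006,0,0,0],[0.0015,-0.0006,0.008,0,0,0],[0.0015,-0.0006,0.008,0,0,0]],
  ],
)

```text
time: 20.12
tool_pos: [496.4, 197.4, 71.7]
orientation: [-0.203, 0.979, -0.0, -0.002]
force: [-0.4, -0.1, -5.5]
gripper_width: 22.4
finger_force: 99.2
```

Request:
step_arm(
  series=[
    [[0,0,0.002,0,0,0],[0,0,0.004,0,0,0],[0,0,0.006,0,0,0],[0,0,0.008,0,0,0],[0,0,0.008,0,0,0]],
  ],
)

```text
time: 20.75
tool_pos: [498.0, 197.9, 70.9]
orientation: [-0.203, 0.979, 0.0, 0.001]
force: [-3.4, -1.2, 6.1]
gripper_width: 22.6
finger_force: 100.8
```

It snapped down to home height, and the push is now rising against a hard stop. Pressing on to about 35 N.

Request:
step_arm(
  series=[
    [[0,0,0.003,0,0,0],[0,0,0.006,0,0,0],[0,0,0.009,0,0,0],[0,0,0.009,0,0,0],[0,0,0.009,0,0,0]],
  ],
)

```text
time: 21.38
tool_pos: [499.7, 198.4, 70.9]
orientation: [-0.203, 0.979, 0.0, 0.004]
force: [-7.1, -2.4, 22.1]
gripper_width: 22.7
finger_force: 104.6
```

```bash
sed -i 's/s8/s9/g;s/t8/t9/g' L.py; python3 L.py; python3 - <<'E'
from h import *
s=manip.get_state(); print(s['wrist_torque'],s['force'])
c=dict(np.load('s9.npz'));W=world(c);H=W[...,2]
hs=cv2.cvtColor(c['color'],cv2.COLOR_RGB2HSV); g=(hs[...,0]>75)&(hs[...,0]<100)&(hs[...,1]>110)&(abs(W[...,0]-498)<100)&(abs(W[...,1]-199)<100)&(H>74)&(H<92)
q=W[g]; print(len(q),np.linalg.lstsq(np.c_[q[:,:2]-[498,199],np.ones(len(q))],q[:,2],rcond=None)[0])
E
```

```text
[499.72843386 198.41978073  70.8688937 ] 21.375 [-7.11190644 -2.40038452 22.05343577] [-0.39833984  0.91723737 -0.00098971]
503 [419.37416551 116.19051004  57.37754325] [581.45875696 276.16549063 109.92892581]
185 261 170 206
1455 [502.87682746 173.47338884  84.97313609]
[-0.94058576  2.87863252  0.01361163] [-6.64921138 -2.16894118 22.28436614]
474 [4.89977241e-03 5.05946252e-03 8.29668004e+01]
```

Request:
step_arm(
  series=[
    [[0.001,0,0.002,0,0,0],[0.002,-0.001,0.004,0,0,0],[0.003,-0.001,0.006,0,0,0],[0.003,-0.001,0.007,0,0,0],[0.003,-0.001,0.007,0,0,0],[0.003,-0.001,0.007,0,0,0]],
  ],
)

```text
time: 22.22
tool_pos: [499.8, 198.5, 70.8]
orientation: [-0.204, 0.979, 0.001, 0.006]
force: [-11.2, -1.2, 36.1]
gripper_width: 22.1
finger_force: 107.8
```

Request:
step_arm(
  series=[
    [[0,0,0,0,0,0],[0,0,0,0,0,0],[0,0,0,0,0,0],[0,0,0,0,0,0],[0,0,0,0,0,0],[0,0,0,0,0,0],[0,0,0,0,0,0],[0,0,0,0,0,0]],
  ],
)

```text
time: 23.22
tool_pos: [499.8, 198.4, 70.8]
orientation: [-0.204, 0.979, 0.001, 0.006]
force: [-12.3, -1.6, 34.4]
gripper_width: 22.4
finger_force: 107.8
```

```bash
sed -i 's/s9/s10/g;s/t9/t10/g' L.py; python3 L.py
```

```text
[499.8181619  198.43381663  70.7725136 ] 23.225 [-12.30193521  -1.55946693  34.43675272] [-3.99039799e-01  9.16933450e-01 -5.36530763e-04]
493 [418.50554306 118.43236607  57.51799134] [583.88598125 278.51907996 110.38429151]
185 261 170 206
1439 [504.42375426 173.4278694   85.33722901]
```

View pics/s10c.png

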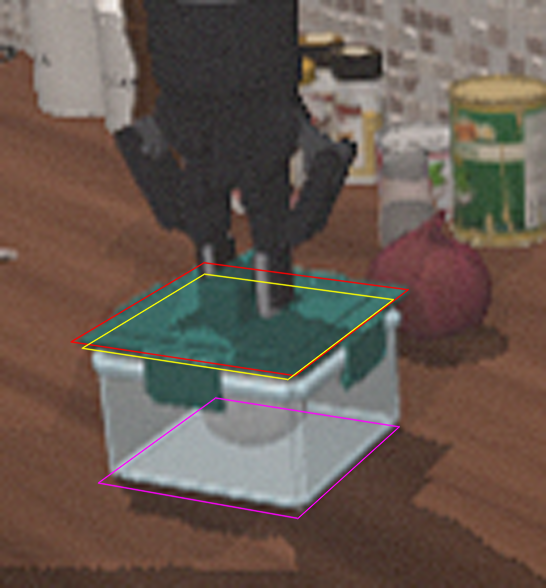

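The lid is flush and level on the box with the tongues over the bead, the box stands on the worktop, and the press holds steady at about 34 N. Handing in.

```bash
python3 -c "
from bench import manip
print(manip.hand_in())"
```

```text
the job is handed in; nothing more can be done
None
```

The job is handed in: the garlic is in the box, the lid snapped down to home height and reads level, and the hand was still pressing it at about 34 N; I went by height and force, not the individual tongues, and no verdict came back.

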